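# Fetch the crucible from behind the bottles for weighing

### The arm

A 6-joint arm with a two-finger parallel gripper is mounted at the origin on a cart in front of the work surface, level with it; the furniture and walls round the work are solid. World frame = base frame: x ahead of the robot, y to its left, z up, the work surface at z = 0. Lengths are in m, angles in rad, forces in N, time in s.
With the tool pointing down it reaches from about 0.225 to 0.725 m from the base axis. Payload 3.1 kg.
Tool frame: the origin (TCP) lies at the very end of the fingers, on their centre line; the grasp point (between the pads) lies 19 mm behind it; z points along the fingers, y is the line along which they close (so a half turn about z gives the same grasp; the last joint's range is limited). The gripper opens to 85 mm and grips with 20 to 120 N. Pads are 22 mm wide; open, the fingers measure 114 mm over their backs; the gripper's body (76 mm by 85 mm) begins 54 mm behind the grasp point. The pads swing forward as they close: fully open they stand 13 mm farther back than shut.
Start: joints at [1.216, 0.048, 0.099, 1.622, 0, 1.443], TCP at [0.118, 0.512, 0.231] pointing down, gripper open.
Joint ranges: [-2.91, 2.91], [-0.99, 1.94], [-1.21, 1.42], [-2.12, 2.29], [-1.49, 1.47], [-3.14, 3.14]. Speed limits (rad/s): [2.79, 2.79, 3.14, 3.14, 3.14, 3.14].

### API

Orientations are given as a unit quaternion [w, x, y, z].
In Python, from plant import manip, hand, kin, get_image, job_done gives the robot as it stands. Calls block until the motion is done:
- manip.movep(position, orientation): joint-space move of the TCP to a pose.
- manip.servo_line(position, rotation=None, velocity=0.15, contact_N=None): straight line of the TCP; rotation=None keeps the orientation; velocity is the mean speed in m/s. With contact_N (N) it stops when the force on the tool has changed by that much, and returns True; else False.
- manip.move_j(angles): joint-space move.
- hand.command_gripper(opening, f_grip=None): finger opening in m; f_grip is the grip in N (None keeps the last); returns when the fingers have stopped.
- manip.dwell(seconds).
- kin.ik(position, orientation): joint angles nearest the present ones, or None.
- manip.get_obs(): the state.
- get_image(name): name is "side" or "top"; returns a dict with "image" (384x512x3 uint8, blue, green, red), "z_map" (384x512 float32, m along the optical axis (not along the pixel's ray), 0 where there is no reading), "intrinsics" (3x3 intrinsics, pixels), "D" ([k1, k2, p1, p2, k3] as OpenCV has them; the pictures are not rectified), "extrinsics" (4x4, takes a point from world to camera coordinates). Camera axes: x right, y up, looking along -z (the intrinsics and any distortion apply to the point x, -y, -z); pixel columns grow to the right and rows downward; lengths in m; the calibration is good to about 2 mm. A picture is of the moment at which its call begins.
A pose or a line that the arm cannot do raises manip.MotionError and nothing moves.
- job_done(): hands the job in; it is judged then, once.
The state is a dict: "clock": time; "qpos": joint angles; "joint_velocities": joint speeds; "joint_efforts": joint torques, N m; "position": TCP position; "tool_rot": TCP orientation; "ft_force": force on the tool from outside, world axes, zero at the start; "ft_torque": the same for the moment, N m; "width": finger opening in m; "grip_force": force on a finger pad.
Only numpy, scipy, OpenCV 4.12 (cv2) and the standard library are available. Lean on these libraries where they do the work, as an engineer would, in place of code of your own. Each camera call takes 0.05 s, during which the arm holds its last target. There are 200 camera calls.

### The job

The crucible at the back of the metal rack has to go on the white balance with the round steel pan, but two bottles stand in its way. First move both bottles out of the rack and stand them in the grey side tray, leaving the crucible where it is; then put the crucible on the middle of that pan, and only after that put each bottle back, centred on the pad it came from. Keep everything upright, and leave the mortar alone.

Things in the scene. Friction and masses are not known exactly. Their poses are not given: they have to be found in the camera images.
- white_bottle: loose opaque white plastic bottle with a green screw cap, the taller of the two bottles in the rack: round, body 52 mm in diameter, 128 mm high, about 0.2 kg. Origin at the centre of its underside, z up. It starts on the round pad. The cylindrical body can be gripped 60 to 80 mm above the underside; the cap (38 mm wide) is the top 20 mm.
- amber_bottle: loose brown glass bottle with a black cap, the shorter of the two in the rack: round, body 49 mm in diameter, 98 mm high, about 0.16 kg. Origin at the centre of its underside, z up. It starts on the square pad. The body can be gripped 30 to 55 mm above the underside; the cap (27 mm wide) is the top 20 mm.
- crucible: loose small open porcelain cup (crucible), cream white, 46 mm wide at the rim tapering to 26 mm at the foot, 36 mm high, 30 g. Origin at the centre of its foot, z up. It stands at the rear of the rack, behind and midway between the bottles (50 mm behind the line of the bottles' axes). It can be gripped across the rim, with the fingertips 10 mm or more above its foot.
- rack: fixed pale silver metal plate on feet, 150 mm (x) by 190 mm (y), top face 12 mm above the origin, with a 4 mm fence along its rear (+x) edge, 30 mm above the worktop. Origin: centre of its underside; its -x faces roughly to the robot. The pads lie on it at x = -15 mm, y = +45 and -45 mm (which is where varies); the crucible starts at x = +35 mm, y = 0.
- pad_round: fixed round black rubber pad on the rack, 66 mm in diameter, 3 mm thick: the place of the white bottle. Origin at the centre of its underside; its top is 3 mm above that.
- pad_square: fixed square black rubber pad on the rack, 60 by 60 mm, 3 mm thick: the place of the brown bottle. Origin at the centre of its underside; its top is 3 mm above that.
- side_tray: fixed shallow grey plastic tray for setting things aside, outside 130 mm (x) by 200 mm (y), 18 mm high, walls 4 mm, floor 4 to 5 mm thick. Origin at the centre of its underside; its own x is the short side. Empty at the start, with room for both bottles, one at y = +45 mm and one at y = -45 mm.
- balance: fixed white laboratory balance, 165 mm (x) by 140 mm (y), housing 46 mm high, with a flat round steel pan of 92 mm diameter whose top is 58 mm above the worktop. Origin on the worktop straight under the middle of the pan; the display (up to 50 mm high) is on its front, at -x.
- mortar: loose cream porcelain mortar (thick bowl), 66 mm wide, 44 mm high, standing towards the back of the worktop, left of the middle. Bystander. Origin at the centre of its underside.
Things that resemble listed ones, but are neither listed nor needed, are in the scene too. Leave any black or yellow look-alike of the crucible alone.

How it is judged:
On the way, in this order (a step that is already met when the one before it is completed fails the run):
1. both bottles stand in the side tray, the crucible still where it was (x of white_bottle in the frame of side_tray between -0.045 and 0.045 m and y of white_bottle in the frame of side_tray between -0.08 and 0.08 m and z of each of white_bottle, amber_bottle in the frame of side_tray below 0.01 m and angle between each of white_bottle, amber_bottle's own z axis and vertical below 0.1 rad and linear speed of each of white_bottle, amber_bottle below 0.02 m/s and x of amber_bottle in the frame of side_tray between -0.045 and 0.045 m and y of amber_bottle in the frame of side_tray between -0.08 and 0.08 m and distance of crucible from where it was at the start of the episode below 0.02 m), for 0.2 s.
2. the crucible stands on the middle of the balance pan, both bottles still in the side tray (horizontal distance between crucible and balance below 0.015 m and z of crucible in the frame of balance between 0.054 and 0.063 m and angle between each of crucible, white_bottle, amber_bottle's own z axis and vertical below 0.1 rad and linear speed of each of crucible, white_bottle, amber_bottle below 0.02 m/s and x of white_bottle in the frame of side_tray between -0.045 and 0.045 m and y of white_bottle in the frame of side_tray between -0.08 and 0.08 m and z of each of white_bottle, amber_bottle in the frame of side_tray below 0.01 m and x of amber_bottle in the frame of side_tray between -0.045 and 0.045 m and y of amber_bottle in the frame of side_tray between -0.08 and 0.08 m), for 0.2 s.
At the end, for the whole second after the job is handed in: The white bottle stands upright on the round pad and the brown bottle on the square pad, each axis within 12 mm of the pad's centre, and the crucible stands upright on the balance pan within 15 mm of its centre; all at rest (horizontal distance between white_bottle and pad_round below 0.012 m and z of white_bottle in the frame of pad_round below 0.008 m and angle between each of white_bottle, amber_bottle, crucible's own z axis and vertical below 0.1 rad and linear speed of each of white_bottle, amber_bottle, crucible below 0.02 m/s and horizontal distance between amber_bottle and pad_square below 0.012 m and z of amber_bottle in the frame of pad_square below 0.008 m and horizontal distance between crucible and balance below 0.015 m and z of crucible in the frame of balance between 0.054 and 0.063 m); the robot touches nothing.
It fails at once if a bottle or the crucible tipped over (angle between any of white_bottle, amber_bottle, crucible's own z axis and vertical above 0.6 rad).
It fails at once if the mortar moved by more than 20 mm (distance of mortar from where it was at the start of the episode above 0.02 m).
It also fails if it takes over 138 s, if anything falls off the work surface, if the arm or the gripper's body presses on something with over 40 N, if the wrist force passes 120 N, or if a joint passes its speed limit or range.

## Working session

There is one attempt and no reset: what is moved stays moved. The work goes in short steps, each a Python script; the robot and the scene stay as the last script left them, time stands still between calls to the robot, and variables do not carry over. Pictures are saved under pics/ and viewed, at most 14 in all, crops included, and the job is handed in when it is done.

```bash
mkdir -p pics; ls
cat > h.py <<'E'
import numpy as np, cv2
from plant import manip, hand, kin, get_image, job_done
def cam(n):
    return get_image(n)
def ray(c,uv):
    p=cv2.undistortPoints(np.float64([[uv]]),np.array(c["intrinsics"]),np.array(c["D"],float))[0,0]
    E=np.array(c["extrinsics"]);R,t=E[:3,:3],E[:3,3]
    return -R.T@t, R.T@np.array([p[0],-p[1],-1.])
def on_z(c,uv,z):
    o,d=ray(c,uv); return o+d*(z-o[2])/d[2]
def at_depth(c,uv):
    z=c["z_map"][int(round(uv[1])),int(round(uv[0]))]; o,d=ray(c,uv); return o+d*z
def cloud(c):
    h,w=c["z_map"].shape
    u,v=np.meshgrid(np.arange(w),np.arange(h))
    p=cv2.undistortPoints(np.stack([u,v],-1).reshape(-1,1,2).astype(float),np.array(c["intrinsics"]),np.array(c["D"],float))[:,0]
    E=np.array(c["extrinsics"]);R,t=E[:3,:3],E[:3,3]
    P=np.c_[p[:,0],-p[:,1],-np.ones(len(p))]*c["z_map"].reshape(-1,1)
    return ((P-t)@R).reshape(h,w,3)
E
python3 - <<'E'
from h import *
for n in("top","side"):
    c=cam(n); cv2.imwrite(f"pics/{n}0.png",cv2.resize(c["image"],None,fx=1.5,fy=1.5))
    E=np.array(c["extrinsics"]);print(n,-E[:3,:3].T@E[:3,3],E[:3,:3].round(2).tolist(),(c["z_map"]>0).mean(),c["D"])
o=manip.get_obs();print(o["clock"],o["position"],o["tool_rot"],o["width"])
E
```

```text
pics
top [ 0.45064393 -0.0330575   1.17855995] [[0.03, -1.0, -0.02], [1.0, 0.02, 0.07], [-0.07, -0.02, 1.0]] 0.9959615071614584 [0.03261826 0.         0.         0.         0.        ]
side [ 0.08590195 -0.92771297  0.47560154] [[0.89, -0.46, -0.01], [0.19, 0.34, 0.92], [-0.43, -0.82, 0.38]] 0.9958699544270834 [0.02884655 0.         0.         0.         0.        ]
0.1 [0.11786665 0.51101964 0.23024123] [-2.53687447e-04  1.13172754e-01  9.93574750e-01 -1.03916232e-03] 0.08538821796527256
```

View pics/top0.png

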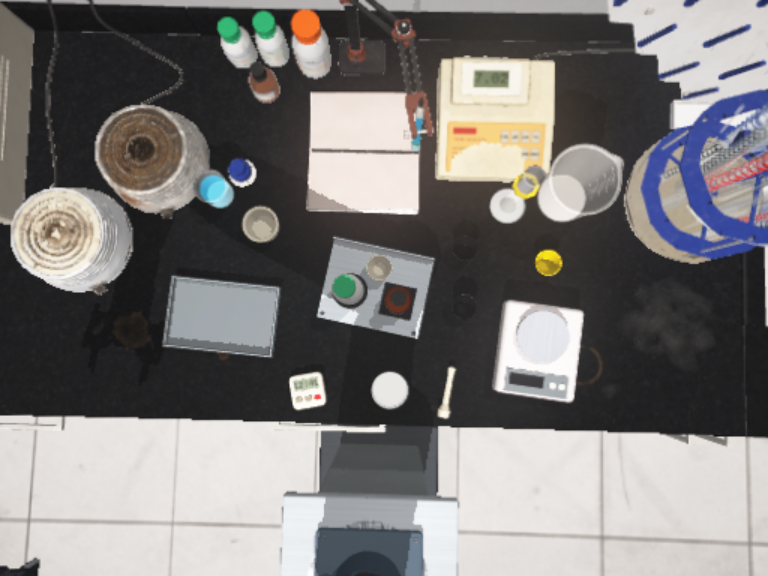

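View pics/side0.png

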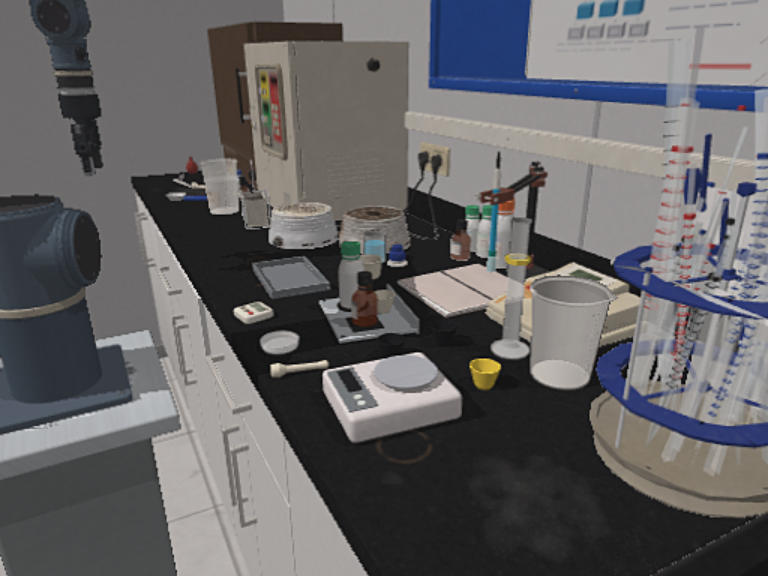

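Top view (displayed pixels):
- White bottle: green cap at (347,289).
- Amber bottle: (399,299).
- Crucible in the rack: (378,267). It could be confused with the yellow cup (549,262), the black cups (465,243) and (463,300), and the mortar (261,224).
- Balance: the white one with the round pan at (543,333). The cream balance at (495,120) is not the one.
- Side tray: (222,316). The notebook is not it.
- Bottle look-alikes: the green and orange caps at the back (230–310,30) and the brown one at (264,83).

By the description, I choose the two bottles and the cream cup inside the rack.

```bash
cat > meas.py <<'E'
from h import *
def region(c,P,cen,r,z0,z1,extra=None):
    m=(np.hypot(P[...,0]-cen[0],P[...,1]-cen[1])<r)&(P[...,2]>z0)&(P[...,2]<z1)
    if extra is not None:m&=extra
    n,l,s,ce=cv2.connectedComponentsWithStats(m.astype(np.uint8))
    if n<2:return None
    return (l==1+np.argmax(s[1:,4])).astype(np.uint8)
def circ(c,m,z):
    """enclosing circle of a mask, cast on height z -> xy, diameter"""
    k=max(cv2.findContours(m,cv2.RETR_EXTERNAL,cv2.CHAIN_APPROX_NONE)[0],key=cv2.contourArea)[:,0]
    q=np.array([on_z(c,p,z)[:2] for p in k])
    (x,y),r=cv2.minEnclosingCircle(q.astype(np.float32)); 
    M=q.mean(0)
    return np.round([x,y,M[0],M[1],2*r],4)
def rect(c,m,z):
    k=max(cv2.findContours(m,cv2.RETR_EXTERNAL,cv2.CHAIN_APPROX_NONE)[0],key=cv2.contourArea)[:,0]
    q=np.array([on_z(c,p,z)[:2] for p in k])
    r=cv2.minAreaRect((q*1000).astype(np.float32)); return np.round(r[0]+r[1]+(r[2],),1)
E
python3 - <<'E'
from meas import *
c=cam("top");P=cloud(c);im=c["image"]
g=lambda u,v:P[int(v/1.5),int(u/1.5)].round(3)
for n,u,v in[("white",347,289),("amber",399,299),("cruc",378,267),("mortar",261,224),("tray",222,316),("pan",543,333),("rack",420,270),("table",300,240),("disk",390,390),("timer",307,390),("yellow",549,262),("black",465,243),("bk2",463,300),("stick",448,390)]:print(n,g(u,v))
cv2.imwrite("pics/crop.png",cv2.resize(im[150:245,200:300],None,fx=6,fy=6,interpolation=cv2.INTER_CUBIC))
w=g(347,289);a=g(399,299);k=g(378,267);p=g(543,333);t=g(222,316);r=g(400,310)
print("white",circ(c,region(c,P,w,.05,.133,.16),.143))
print("amber",circ(c,region(c,P,a,.05,.1,.13),.113))
cm=cv2.cvtColor(im,cv2.COLOR_BGR2HSV)
print("cruc",circ(c,region(c,P,k,.035,.03,.06,),.048), cm[int(267/1.5),int(378/1.5)])
print("pan",circ(c,region(c,P,p,.06,.052,.07),.058))
print("tray",rect(c,region(c,P,t,.14,.001,.03,im.max(2)>60),.018))
mid=(w+a)/2;print("rackmid",mid)
mr=(np.hypot(P[...,0]-mid[0]-.015,P[...,1]-mid[1])<.14)&(P[...,2]>.004)&(P[...,2]<.2)
print("rack",rect(c,mr.astype(np.uint8),.014))
E
```

```text
white [0.519 0.043 0.144]
amber [ 0.506 -0.044  0.112]
cruc [ 0.568 -0.005  0.012]
mortar [0.645 0.215 0.011]
tray [0.473 0.283 0.001]
pan [ 0.454 -0.297  0.059]
rack [ 0.565 -0.083  0.005]
table [0.617 0.143 0.002]
disk [ 0.345 -0.032  0.017]
timer [0.341 0.12  0.02 ]
yellow [ 0.588 -0.32   0.006]
black [ 0.617 -0.165  0.009]
bk2 [ 0.512 -0.161  0.004]
stick [ 0.347 -0.136  0.013]
white [0.5239 0.049  0.5239 0.0491 0.038 ]
amber [ 0.5078 -0.0417  0.5078 -0.0417  0.0272]
cruc [ 0.5645 -0.0062  0.5648 -0.0064  0.0462] [ 21  38 189]
pan [ 0.4486 -0.2967  0.4489 -0.2961  0.093 ]
tray [470.6 280.6 203.9 132.8  85.4]
rackmid [ 5.125e-01 -5.000e-04  1.280e-01]
rack [530.3   0.8 193.8 156.3  79.5]
```

View pics/crop.png

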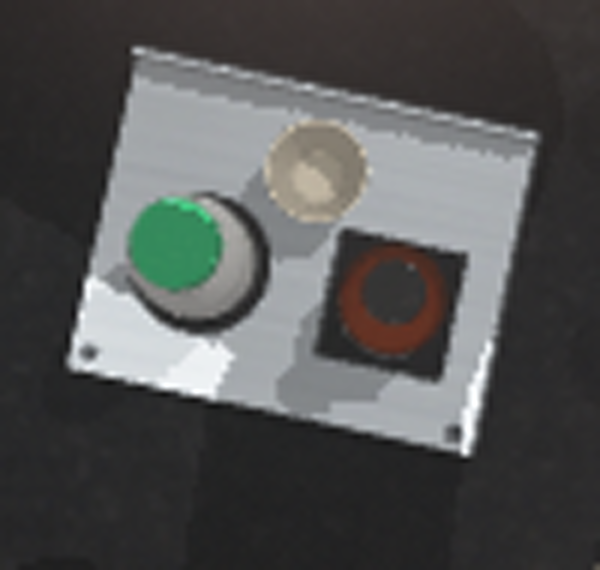

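The crop shows the cream cup near the fence at crop (316,170), with the green-capped bottle at (175,243) on the round pad and the amber one at (393,295) on the square pad. Measured sizes match the given ones: caps 38 and 27 mm, rim 46, pan 93, tray 204x133, and the predicted crucible position agrees within 1 mm. Next I move the white bottle.

```bash
cat > act.py <<'E'
from meas import *
D=np.deg2rad
def quat(xy,z,phi):
    """tool down, closing line at angle phi (deg); the half turn with the smaller last joint"""
    best=None
    for p in(phi,phi+180):
        a=D(p+90)/2; q=np.array([0,np.cos(a),np.sin(a),0]); j=kin.ik([*xy,z],q)
        if j is not None and(best is None or abs(j[5])<best[0]):best=(abs(j[5]),q)
    assert best,("no ik",xy,z,phi); return best[1]
HI=.24
def pick(xy,z,phi,opening=.085,f=35,hi=HI):
    hand.command_gripper(opening)
    q=quat(xy,z,phi); manip.movep([*xy,hi],q)
    if manip.servo_line([*xy,z],velocity=.1,contact_N=8): print("CONTACT on descent",manip.get_obs()["position"])
    hand.command_gripper(0,f); o=manip.get_obs(); print("grip",o["width"],o["grip_force"],o["position"],o["clock"])
    manip.servo_line([*xy,hi],velocity=.12); o=manip.get_obs(); print("lifted",o["width"],o["ft_force"])
def place(xy,z,phi,hi=HI,op=.085):
    q=quat(xy,z,phi); manip.movep([*xy,hi],q)
    manip.servo_line([*xy,z+.012],velocity=.12); manip.dwell(.2)
    hit=manip.servo_line([*xy,z-.004],velocity=.015,contact_N=3)
    o=manip.get_obs(); print("down",hit,o["position"],"want z",z)
    hand.command_gripper(op); manip.servo_line([*xy,hi],velocity=.12); print("clock",manip.get_obs()["clock"])
E
python3 - <<'E'
from act import *
pick([.5239,.049],.074,-10)
place([.474,.325],.0635,-5)
c=cam("top");P=cloud(c)
print("white",circ(c,region(c,P,[.474,.325],.05,.12,.15),.1325))
print("amber",circ(c,region(c,P,[.507,-.042],.05,.1,.13),.113))
print("cruc",circ(c,region(c,P,[.565,-.006],.035,.03,.06,),.048))
cv2.imwrite("pics/t1.png",cv2.resize(c["image"],None,fx=1.5,fy=1.5))
E
```

```text
grip 0.04944898981184541 36.11086428165436 [0.5241905  0.04911565 0.07478234] 5.0417
lifted 0.04946666948833348 [-0.51480193 -0.84576443 -2.83793471]
down True [0.47383055 0.324963   0.0637945 ] want z 0.0635
clock 12.225
white [0.4727 0.321  0.4736 0.3212 0.0396]
amber [ 0.5081 -0.0421  0.5083 -0.042   0.0278]
cruc [ 0.5645 -0.0062  0.5648 -0.0064  0.0462]
```

View pics/t1.png

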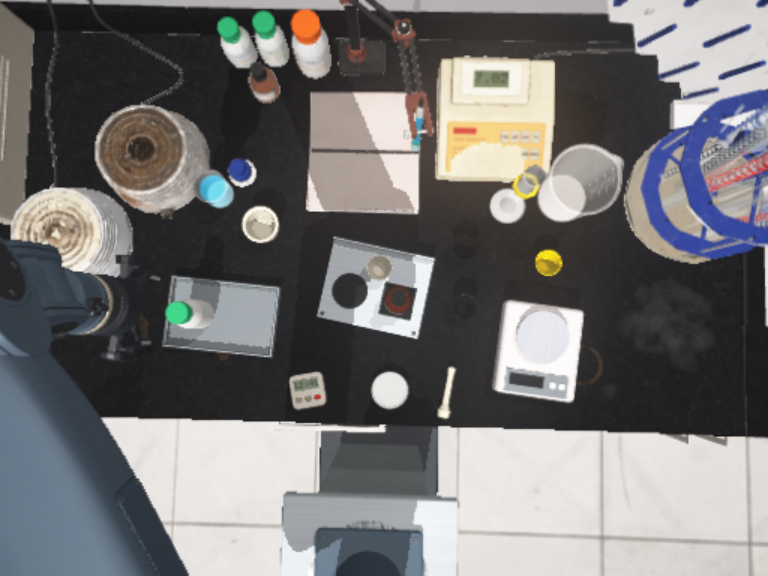

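The white bottle stands in the tray (cap at display (178,313)), its round pad is bare at (350,291), and the crucible and amber bottle haven't moved. Next is the amber bottle.

Run:
```python
from act import *
pick([.5080,-.0419],.047,-10)
place([.467,.238],.0365,-5)
q=manip.get_obs(); manip.movep([.45,0.05,.3],quat([.45,.05],.3,80))
manip.movep([.3,0.0,.3],quat([.3,.0],.3,80))
c=cam("top");P=cloud(c);im=c["image"];hsv=cv2.cvtColor(im,cv2.COLOR_BGR2HSV)
print("white",circ(c,region(c,P,[.473,.323],.05,.12,.15),.1325))
print("amber",circ(c,region(c,P,[.467,.238],.05,.08,.12),.1025))
print("cruc",circ(c,region(c,P,[.565,-.006],.035,.03,.06),.048))
dark=im.max(2)<60
print("padR",circ(c,region(c,P,[.5239,.047],.045,-.02,.05,dark),.015))
print("padS",rect(c,region(c,P,[.508,-.042],.05,-.02,.05,dark),.015))
s=cam("side")
cv2.imwrite("pics/t2.png",np.hstack([cv2.resize(im[150:250,100:300],None,fx=2,fy=2),cv2.resize(s["image"][140:240,150:300],None,fx=2,fy=2)]))
```

```text
grip 0.04659825791956881 36.693223445499825 [ 0.50812847 -0.0418537   0.04755824] 17.1833
lifted 0.04663330145788373 [-0.84954339 -0.04043826 -2.18585189]
down True [0.46686669 0.23790056 0.03655625] want z 0.0365
clock 26.2583
white [0.4725 0.3211 0.4734 0.3209 0.0398]
amber [0.4665 0.2341 0.4664 0.2341 0.0302]
cruc [ 0.5645 -0.0062  0.5648 -0.0064  0.0462]
padR [0.524  0.0453 0.5219 0.0465 0.0613]
padS [507.5 -41.1  54.5  56.8  80.1]
```

View pics/t2.png

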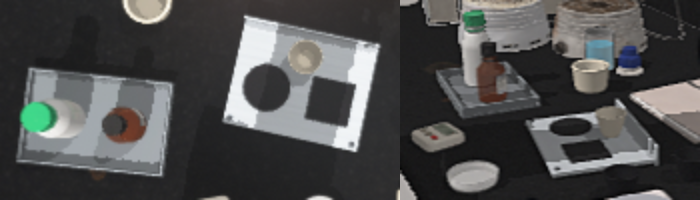

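Both bottles stand upright in the tray (crop (40,115) and (115,125), side view agrees). The pads are bare and the crucible is unmoved. Pad centres agree with the rack geometry to about 1 mm. Now the crucible.

Run:
```python
from act import *
pick([.5646,-.0063],.026,80,opening=.075,f=22,hi=.2)
place([.4487,-.2965],.072,80,hi=.2,op=.07)
manip.movep([.35,-.05,.3],quat([.35,-.05],.3,80))
c=cam("top");P=cloud(c);im=c["image"];s=cam("side")
print("cruc",circ(c,region(c,P,[.4487,-.2965],.04,.075,.11),.094))
print("pan",circ(c,region(c,P,[.4487,-.2965],.06,.052,.11),.058))
cv2.imwrite("pics/t3.png",np.hstack([cv2.resize(im[190:280,310:410],None,fx=4,fy=4),cv2.resize(s["image"][220:310,200:320],None,fx=3.3333,fy=4)]))
```

```text
grip 0.044014974787558676 22.36020463213208 [ 0.56503244 -0.00637437  0.02666647] 31.8417
lifted 0.04442388315092293 [ 0.1108229  -1.11307868 -0.63117654]
down True [ 0.44868438 -0.29639452  0.07259736] want z 0.072
clock 38.3
cruc [ 0.4486 -0.2949  0.4487 -0.2949  0.0456]
pan [ 0.4486 -0.2967  0.4489 -0.2961  0.093 ]
```

View pics/t3.png

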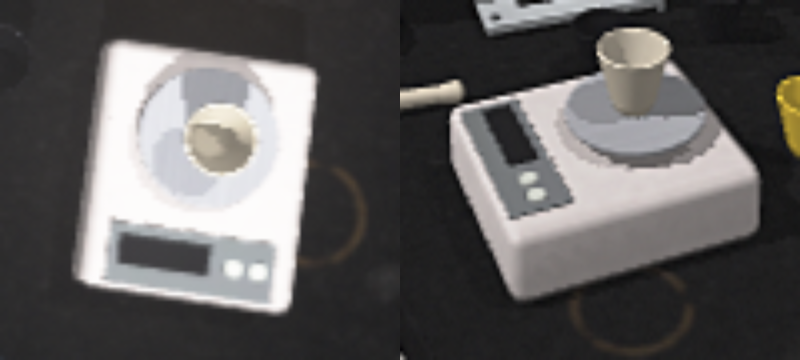

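The crucible stands upright on the pan (crop (222,138), pan centre (208,130), the difference being mostly parallax). Measured offset is 2 mm. Now the amber bottle goes back, then the white one, since the tall bottle would crowd the gripper body if it went first.

Run:
```python
from act import *
pick([.4669,.2379],.0366,-5)
place([.5077,-.0414],.0475,-10)
pick([.4738,.325],.0638,-5)
place([.5233,.0475],.0748,-10)
manip.movep([.3,.2,.3],quat([.3,.2],.3,0))
c=cam("top");P=cloud(c);im=c["image"];s=cam("side")
w=region(c,P,[.523,.047],.05,.133,.16);a=region(c,P,[.508,-.042],.05,.1,.13)
print("white",circ(c,w,.143));print("amber",circ(c,a,.113))
print("cruc",circ(c,region(c,P,[.4487,-.2965],.04,.075,.11),.094))
cv2.imwrite("pics/t4.png",np.hstack([cv2.resize(im[150:245,200:300],None,fx=4,fy=4),cv2.resize(s["image"][150:245,190:290],None,fx=4,fy=4)]))
```

```text
grip 0.04639536609926377 36.5019452395245 [0.46723035 0.23791908 0.03708774] 43.6333
lifted 0.04665035482014069 [ 0.1554977  -0.02195638 -2.46418151]
down True [ 0.50758862 -0.04129535  0.04806344] want z 0.0475
clock 52.5833
grip 0.04927090645088142 36.297277361154556 [0.47403125 0.32531    0.06458953] 57.3083
lifted 0.04927217688084914 [ 0.32748363  0.26487931 -2.00737939]
down True [0.52309721 0.04759131 0.07553114] want z 0.0748
clock 64.3667
white [0.5222 0.0469 0.5219 0.0471 0.038 ]
amber [ 0.5079 -0.041   0.5082 -0.041   0.0267]
cruc [ 0.4486 -0.2949  0.4487 -0.2949  0.0456]
```

View pics/t4.png

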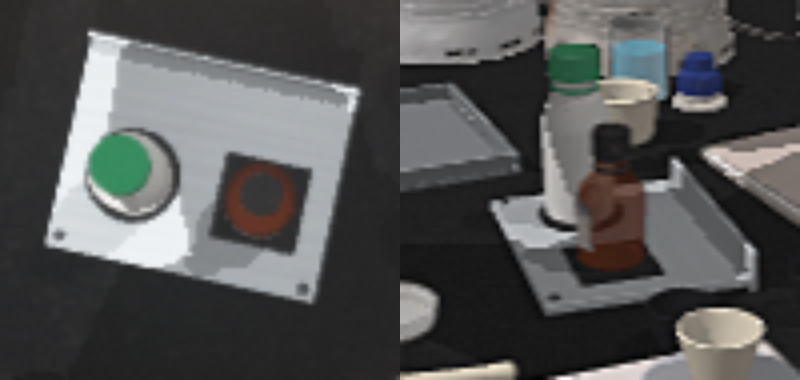

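Both bottles stand upright and centred on their pads (crop (130,172) and (260,202)), within about 1–2 mm. The crucible is unchanged and the gripper is clear.

```bash
python3 -c "
from h import *
print(job_done())"
```

```text
the job is handed in; nothing more can be done
None
```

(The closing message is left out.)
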